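Eject the blue backup cartridge and catch it

ROBOT

A 6-joint arm with a two-finger parallel gripper is mounted at the origin on the work surface. World frame = base frame: x ahead of the robot, y to its left, z up, the work surface at z = 0. Lengths are in m, angles in rad, forces in N, time in s.
With the tool pointing down it reaches from about 0.35 to 0.975 m from the base axis. Payload 4.9 kg.
Tool frame: the origin (TCP) lies midway between the tips of the shut fingers; the grasp point (between the pads) lies 19 mm behind it (env.grasp_offset is the distance from the TCP to the grasp point, in m); z points along the fingers, y is the line along which they close (so a half turn about z gives the same grasp; the last joint's range is limited). The gripper opens to 85 mm and grips with 20 to 120 N. Pads are 22 mm wide; open, the fingers measure 114 mm over their backs; the gripper's body (76 mm by 85 mm) begins 54 mm behind the grasp point. The pads swing forward as they close: fully open they stand 13 mm farther back than shut.
Start: joints at [-1.439, 0.053, 1.613, -0, 1.476, -0.119], TCP at [0.155, -0.605, 0.231] pointing down, gripper open.
Joint ranges: [-3.01, 3.01], [-1.01, 2.22], [0.06, 2.58], [-1.02, 4.17], [0.09, 2.62], [-3.14, 3.14]. Speed limits (rad/s): [2.57, 2.57, 3.14, 3.14, 3.14, 3.14].

INTERFACE

Orientations are given as [roll, pitch, yaw] about the fixed x, y, z axes, in that order (R = Rz(yaw) Ry(pitch) Rx(roll)).
In Python, from workcell import env gives the robot as it stands.
- The arm moves only by the tool servo_tool, never from a script. Its argument "rows" is a list of rows, each an object of numbers: "x", "y", "z": the shift along the tool's x, y, z in mm; "yaw": the turn about the tool's z in rad; "gripper": the gripper command: -1 is shut, 1 is fully open, values between are in proportion. A call has exactly 8 rows; each row is the pose to reach, as a shift and turn from the pose commanded when the call began, along the tool's axes at that moment; what a row does not reach only later rows make up. A row lasts 1/8 s, in which the tool goes at most 62.5 mm and 10.7 degrees, less where a joint would pass 70% of its speed; a pose out of reach is approached as far as the arm can. A call with a gripper value outside its range is refused whole. The fingers move at their own pace and stop on an object; the grip force is fixed at half the most. Time passes only in rows, so rows that repeat a pose let the fingers close, or fill a call up. It gives the time, the measured TCP pose, the force, the opening and the grip force at its end, in the units of the state.
- env.get_state(): the state, without advancing time (a new reading comes with each control period).
- env.snapshot(name): name is "scene" or "top"; returns a dict with "image" (400x640x3 uint8, red, green, blue), "vfov" (degrees; the focal length in pixels is half the picture's height over the tangent of half this angle, whatever the lens; pixels are square), "cx", "cy" (the principal point, pixels), "R" (3x3) and "t" (3): a world point X has camera coordinates R X + t. Camera axes: x right, y down, z forward; pixel columns grow to the right and rows downward; lengths in m; the calibration is good to about 2 mm. A picture is of the moment at which its call begins. There is no depth.
- env.sign_off(): hands the job in; it is judged then, once.
The state is a dict: "clock": time; "joint_pos": joint angles; "qd": joint speeds; "joint_efforts": joint torques, N m; "position": TCP position; "orientation": TCP orientation; "ft_force": force on the tool from outside, world axes, zero at the start; "wrist_torque": the same for the moment, N m; "width": opening from 0.0 (shut) to 1.0 (fully open); "grip_force": force on a finger pad.
Only numpy, scipy, OpenCV 4.12 (cv2) and the standard library are available. Lean on these libraries where they do the work, as an engineer would, in place of code of your own. Each camera call takes 0.05 s, during which the arm holds its last target. There are 200 camera calls.

TASK

Eject the blue backup cartridge from the two-bay dock for me: press down the white key beside its bay with one finger, and with the other finger catch the cartridge as the spring shoots it out, so that it comes clearly out of its seat but never as far as half its length. Finish while still holding it so, one finger keeping the key down and the other holding the cartridge against its spring, ready for me to take. Leave the grey cartridge seated, lift nothing, and leave the things round about where they are.

Things in the scene. Friction and masses are not known exactly. Their poses are not given: they have to be found in the camera images.
- dock: Dark grey two-bay dock fixed to the desk, 190 (x) by 264 (y) by 42 mm high. Origin: centre of its underside; x points from its open front to its back, y to its left, z up. A flat deck 10 mm above the desk; a hood 42 mm high covers it from x = -20 to +95 mm; the front, x = -95 to -20, is an open porch. Cartridges slide out along -x between rails 5 mm thick, tops 18 mm above the desk.
- bay_left (a point): Point on the deck (10 mm above the desk), on the centre line of the left bay, under the front face of a cartridge seated there: dock x = -70, y = +82 mm. Before it a steel tooth, 40 mm wide, 4 thick and 5 high, holds the cartridge; the tooth sinks into the deck with the eject key.
- bay_right (a point): The same point of the right bay: dock x = -70, y = -50 mm. In each bay a sprung plate behind the cartridge drives it out once freed, with 3.6 N falling to 2.2 N over 70 mm, where the plate stops; it runs that far in about 0.15 s and then slides on out of the dock.
- blue_cartridge: Blue cartridge, 120 (x) by 88 (y) by 24 mm high, about 0.2 kg, loose on the deck in the left or the right bay (it changes). Origin: centre of its underside; x points back into the dock, so the flat front face is 60 mm in front (-x) of the origin, 10 to 34 mm above the desk. Seated, its origin is at dock x = -10 mm and 50 mm of it shows before the hood.
- grey_cartridge: Light grey cartridge of the same size, seated in the other bay; it stays there.
- eject_left: White eject key of the left bay, beside it on its right (-y) at dock x = -48, y = +17 mm. Cap 30 (x) by 26 (y) mm. Origin: centre of the cap's top, 28 mm above the desk at rest; goes straight down 8 mm on a light spring (2.5 to 3 N while freeing the cartridge, 2 N held down). The cartridge is freed 5 to 7 mm down; press fully. Once out, the cartridge covers the tooth.
- eject_right: White eject key of the right bay, just the same, beside it on its right (-y) at dock x = -48, y = -115 mm.
- mug: White mug, 80 mm across, 92 mm high, left of the dock. Origin: centre of its underside.
- seal: Dark wooden name seal standing on end, 18 mm across, 60 mm high, about 100 mm in front of the dock. Origin: centre of its underside.
- marker: Red and white marker lying in front of the dock, 134 mm long, 16 mm thick. Origin: underside, 45 mm from the tail; x along it towards the cap.
- notes: Yellow block of sticky notes, 75 by 75 by 18 mm, lying on the hood of the dock. Origin: centre of its underside.
- stapler: Red and black desk stapler, 150 by 36 by about 60 mm high, right of the dock. Origin: centre of its underside; x along it.
- calculator: Light grey desk calculator, 150 (x) by 100 (y) by 19 mm high, in front and to the right of the dock. Origin: centre of its underside.
There are look-alikes about, which are no part of the job. Leave any orange or turquoise look-alike of the blue_cartridge alone.

How it is judged:
By the outcome, as a careful person would: the job done as asked, in the order asked, and still so for the second after the job is handed in, while the arm keeps its last pose, push and grip.
It also fails if it takes over 32 s, if anything falls off the work surface, if the arm or the gripper's body presses on something with over 40 N, if the wrist force passes 120 N, or if a joint passes its speed limit or range.

## Working session

There is one attempt and no reset: what is moved stays moved. The work goes in short steps, Python scripts to look and compute and a tool call to move; the robot and the scene stay as the last step left them, time stands still between calls to the robot, and variables do not carry over. Pictures are saved under pics/ and viewed, at most 10 in all, crops included, and the job is handed in when it is done.

Besides the shell and the picture viewer there is one more tool, called after "Request:" as a command line: name --argument value ..., lists and objects as JSON in quotes. servo_tool: Moves the arm, as the interface text tells. Its arguments: {"type":"object","properties":{"rows":{"type":"array"}},"required":["rows"]}

```bash
mkdir -p pics; ls
cat > h.py <<'E'
import numpy as np, cv2
from workcell import env
def K(s):
    h,w=s["image"].shape[:2]; f=h/2/np.tan(np.radians(s["vfov"])/2); return f
def ray(s,u,v,z):
    f=K(s);R=np.array(s["R"]);t=np.array(s["t"])
    c=-R.T@t; d=R.T@np.array([(u-s["cx"])/f,(v-s["cy"])/f,1]); return c+d*(z-c[2])/d[2]
def proj(s,X):
    f=K(s);p=np.array(s["R"])@np.array(X)+np.array(s["t"]); return s["cx"]+f*p[0]/p[2], s["cy"]+f*p[1]/p[2]
E
python3 - <<'E'
from h import *
for n in("top","scene"):
    s=env.snapshot(n); cv2.imwrite(f"pics/{n}0.png",s["image"][:,:,::-1]); print(n,s["vfov"],s["cx"],s["cy"],np.round(s["R"],3),s["t"])
    np.savez(f"{n}0.npz",**s)
print(env.get_state(), env.grasp_offset)
E
```

```text
pics
top 50.81490919024408 323.98157147263174 184.78485693992914 [[ 0.018 -1.     0.02 ]
 [-0.994 -0.02  -0.112]
 [ 0.112 -0.018 -0.994]] [-0.09177331  0.46354114  1.05729692]
scene 52.45742570805004 314.6499609234215 206.36218789655612 [[ 0.323  0.946 -0.008]
 [ 0.611 -0.215 -0.762]
 [-0.722  0.241 -0.648]] [-0.08573444 -0.2831145   1.34001372]
{'clock': 0.1, 'joint_pos': array([-1.43901580e+00,  5.32654739e-02,  1.61417332e+00, -1.23290329e-05,
        1.47601734e+00, -1.19035399e-01]), 'qd': array([ 0.00094534,  0.00059711, -0.0028378 ,  0.00101323,  0.00042079,
        0.00026775]), 'joint_efforts': array([ 3.14740328e-04, -3.94905996e+01, -3.71364605e+01, -1.09982554e-04,
        3.90616202e-03,  1.53456153e-05]), 'position': array([ 0.15502098, -0.60487548,  0.23019176]), 'orientation': array([-3.13974090e+00, -2.09111984e-04,  2.50816908e-01]), 'ft_force': array([ 0.76092163, -0.19186484,  0.21545695]), 'wrist_torque': array([0.00299648, 0.00288064, 0.00825097]), 'grip_force': 0.0, 'width': 0.9990168824728751} 0.0187
```

View pics/top0.png

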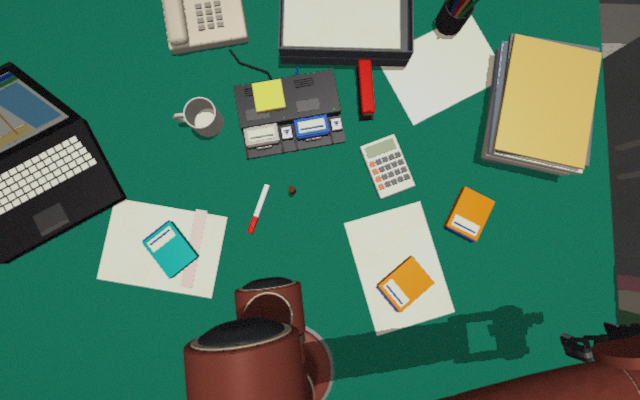

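View pics/scene0.png

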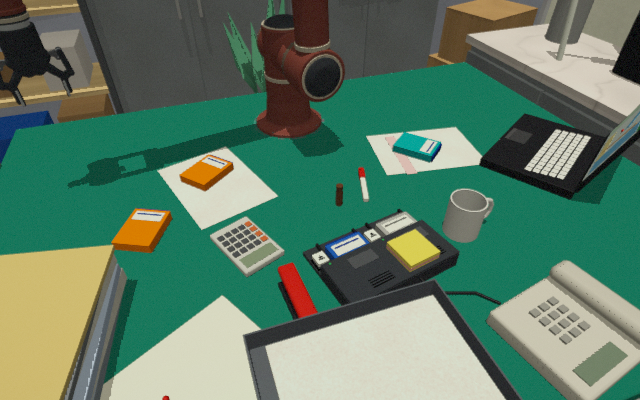

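The top view shows the blue cartridge at about (311,127), in the right bay, with its key at (337,124). Grey is in the left bay, its key at (286,132). The seal is near (292,190). Next I'll measure these precisely.

```bash
cat > m.py <<'E'
from h import *
s=env.snapshot("top"); im=s["image"]
c=im[55:205,225:385]; cv2.imwrite("pics/crop1.png",cv2.resize(c,None,fx=5,fy=4 if 0 else 4,interpolation=cv2.INTER_CUBIC)[:, :800,::-1])
hsv=cv2.cvtColor(im,cv2.COLOR_RGB2HSV)
roi=np.zeros(im.shape[:2],np.uint8); roi[65:165,225:350]=1
def rect(m,name,z,amin=20):
    m=(m&roi.astype(bool)).astype(np.uint8)
    n,l,st,ce=cv2.connectedComponentsWithStats(m)
    for i in range(1,n):
        if st[i,4]<amin: continue
        p=np.argwhere(l==i)[:,::-1].astype(np.float32)
        W=np.array([ray(s,u,v,z)[:2] for u,v in p],np.float32)*1000
        r=cv2.minAreaRect(W); print(name,st[i],"ctr px",ce[i].round(1),"W mean",W.mean(0).round(1),"rect",np.round(r[0],1),np.round(r[1],1),round(r[2],1))
H,S,V=[hsv[...,i].astype(int) for i in range(3)]
rect((H>100)&(H<130)&(S>120)&(V>60),"blue",.034)
rect((S<40)&(V>170),"white",.028)
rect((H>20)&(H<35)&(S>100),"notes",.060)
rect((V<110)&~((H>70)&(H<95)&(S>100)),"dark",.042,500)
E
python3 m.py
```

```text
blue [293 114  37  26 352] ctr px [311.3 127.5] W mean [613.6 -47.2] rect [616.3 -46.9] [55.5 89.4] 11.4
white [298 118  28  15 277] ctr px [311.3 124.8] W mean [622.1 -46.7] rect [621.2 -46.7] [30.6 70.8] 11.9
white [331 118  11  12  99] ctr px [336.  123.4] W mean [ 627.3 -111.2] rect [ 627.8 -111.2] [28.6 26.3] 11.0
white [244 123  35  22 530] ctr px [261.  133.6] W mean [595.6  83.5] rect [595.5  83.4] [46.  84.6] 11.5
white [281 126  12  12  97] ctr px [286.3 132.1] W mean [601.2  18. ] rect [601.6  18. ] [28.9 26.1] 10.9
notes [252  79  34  34 891] ctr px [268.2  95.1] W mean [688.8  64.3] rect [687.7  64.1] [80.1 76.8] 11.3
dark [ 234   69  112   90 4580] ctr px [292.9 111.8] W mean [652.1   1.2] rect [648.2  10.1] [199.4 263.3] 11.4
```

View pics/crop1.png

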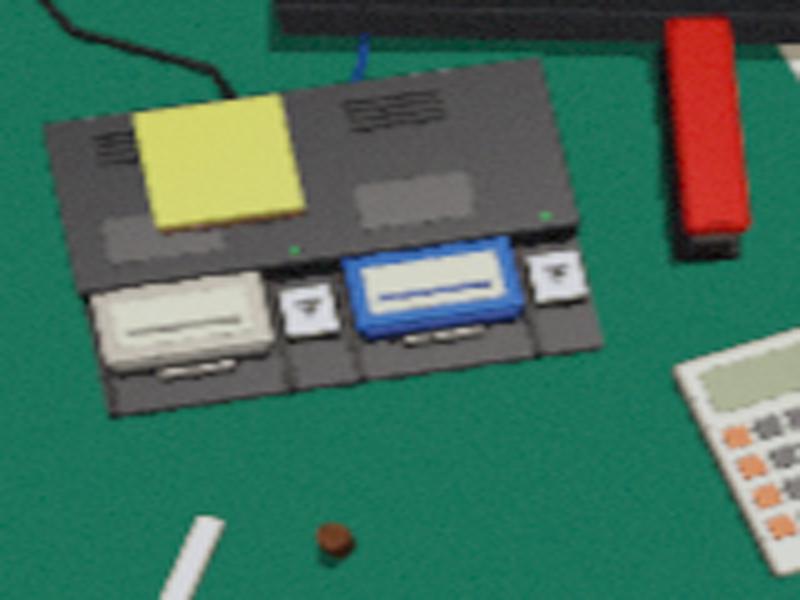

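Both keys give the same dock pose: origin (651.8, 11) mm, yaw 11.4°. Their spacing is 131.8 mm against the nominal 132, and the blue position fits too. I'll put finger A on the key at dock (-54,-115) and finger B at dock (-114,-52), which makes the TCP about (586,-87) with a world yaw of 55°.

Request:
servo_tool --rows '[{"x":45,"y":-32,"z":0,"yaw":0,"gripper":0.7},{"x":90,"y":-65,"z":0,"yaw":0,"gripper":0.7},{"x":135,"y":-97,"z":0,"yaw":0,"gripper":0.7},{"x":180,"y":-130,"z":0,"yaw":0,"gripper":0.7},{"x":225,"y":-162,"z":0,"yaw":0,"gripper":0.7},{"x":270,"y":-195,"z":0,"yaw":0,"gripper":0.7},{"x":315,"y":-227,"z":0,"yaw":0,"gripper":0.7},{"x":360,"y":-260,"z":0,"yaw":0,"gripper":0.7}]'

```text
clock: 1.15
position: [0.4401, -0.2626, 0.2311]
orientation: [3.142, -0.0, 0.251]
ft_force: [0.4, -1.6, -0.1]
width: 0.851
grip_force: 0.0
```

Request:
servo_tool --rows '[{"x":31,"y":-22,"z":0,"yaw":-0.1,"gripper":0.7},{"x":62,"y":-45,"z":0,"yaw":-0.2,"gripper":0.7},{"x":93,"y":-67,"z":0,"yaw":-0.32,"gripper":0.7},{"x":124,"y":-90,"z":20,"yaw":-0.45,"gripper":0.7},{"x":155,"y":-112,"z":50,"yaw":-0.58,"gripper":0.7},{"x":186,"y":-134,"z":80,"yaw":-0.71,"gripper":0.7},{"x":186,"y":-134,"z":110,"yaw":-0.71,"gripper":0.7},{"x":186,"y":-134,"z":130,"yaw":-0.71,"gripper":0.7}]'

```text
clock: 2.15
position: [0.5854, -0.0876, 0.0991]
orientation: [-3.139, 0.001, 0.961]
ft_force: [0.4, 0.1, 0.0]
width: 0.848
grip_force: 0.0
```

```bash
cat > look.py <<'E'
from h import *
import sys
o=[]
for n,(a,b,c,d) in (("top",(55,205,225,385)),("scene",(170,300,270,450))):
    s=env.snapshot(n); im=s["image"][a:b,c:d]; o.append(cv2.resize(im,(600,int(600*im.shape[0]/im.shape[1])),interpolation=cv2.INTER_CUBIC))
    if n=="scene": cv2.imwrite(f"pics/{sys.argv[1]}s.png",o[-1][:,:,::-1])
    else: cv2.imwrite(f"pics/{sys.argv[1]}t.png",o[-1][:,:,::-1])
E
python3 look.py a; python3 -c "
import cv2,numpy as np
a=cv2.imread('pics/at.png');b=cv2.imread('pics/as.png')
a=cv2.resize(a,(400,375));b=cv2.resize(b,(400,289));b=cv2.copyMakeBorder(b,0,86,0,0,0)
cv2.imwrite('pics/a.png',np.hstack([a,b]))"
```

```text
(no output)
```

View pics/a.png

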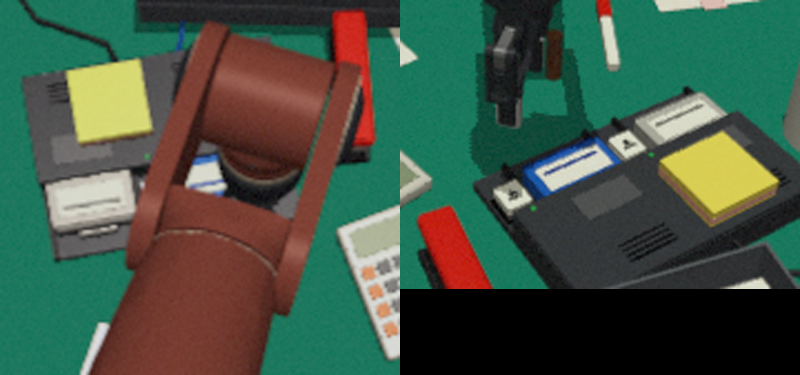

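Left half is the top view: the arm hides the right bay. Right half is the scene view: finger A's tip is at about (510,122), short of the key at (512,195) because it is still high. I'll lower to just above the key and check again.

Request:
servo_tool --rows '[{"x":0,"y":0,"z":10,"yaw":0,"gripper":0.7},{"x":0,"y":0,"z":20,"yaw":0,"gripper":0.7},{"x":0,"y":0,"z":30,"yaw":0,"gripper":0.7},{"x":0,"y":0,"z":40,"yaw":0,"gripper":0.7},{"x":0,"y":0,"z":50,"yaw":0,"gripper":0.7},{"x":0,"y":0,"z":60,"yaw":0,"gripper":0.7},{"x":0,"y":0,"z":65,"yaw":0,"gripper":0.7},{"x":0,"y":0,"z":65,"yaw":0,"gripper":0.7}]'

```text
clock: 3.25
position: [0.5859, -0.0881, 0.0357]
orientation: [-3.141, 0.0, 0.961]
ft_force: [0.6, 0.2, 0.4]
width: 0.85
grip_force: 0.0
```

Run:
```python
from h import *
s=env.snapshot("scene"); im=s["image"].copy()
st=env.get_state(); p=st["position"]; print(p,st["ft_force"])
y=st["orientation"][2]; ty=np.array([np.sin(y),-np.cos(y),0]); tx=np.array([np.cos(y),np.sin(y),0])
def crop(im): return cv2.resize(im[170:270,285:385],(600,600),interpolation=cv2.INTER_CUBIC)
o=crop(im)
def dot(X,c):
    u,v=proj(s,X); cv2.circle(o,(int((u-285+.5)*6),int((v-170+.5)*6)),3,c,-1)
for sg,c in((1,(255,0,0)),(-1,(255,0,255))):
  for dz in(0,.01):
    for a in(-.011,.011):
      for b in(.036,.0505): dot(p+sg*b*ty+a*tx+[0,0,dz],c if dz else (0,255,0))
R=np.array([[.980,-.199],[.199,.980]])
for x,yy in((-63,-128),(-33,-128),(-63,-102),(-33,-102)):
    w=R@[x,yy]+[651.8,11]; dot([w[0]/1e3,w[1]/1e3,.028],(255,255,0))
cv2.imwrite("pics/b.png",o[:,:,::-1])
```

```text
[ 0.58630088 -0.08825152  0.03626878] [0.56872734 0.27668609 0.23453384]
```

View pics/b.png

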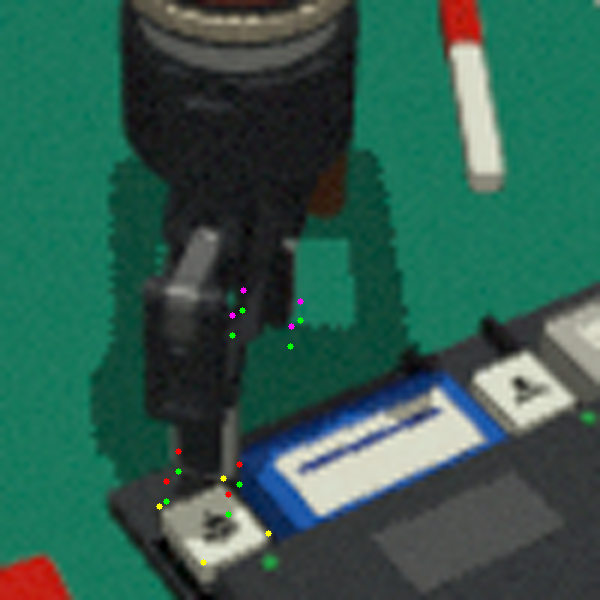

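Finger A's tip (about (208,480)) sits over the front half of the white key (about (215,525)). Finger B (about (265,320)) is in front of the blue cartridge. Projected footprints match to about 2 mm, and the tips are about 10 mm above TCP height. Now I'll press down.

Request:
servo_tool --rows '[{"x":0,"y":0,"z":4,"yaw":0,"gripper":0.7},{"x":0,"y":0,"z":8,"yaw":0,"gripper":0.7},{"x":0,"y":0,"z":12,"yaw":0,"gripper":0.7},{"x":0,"y":0,"z":14,"yaw":0,"gripper":0.7},{"x":0,"y":0,"z":16,"yaw":0,"gripper":0.7},{"x":0,"y":0,"z":18,"yaw":0,"gripper":0.7},{"x":0,"y":0,"z":20,"yaw":0,"gripper":0.7},{"x":0,"y":0,"z":20,"yaw":0,"gripper":0.7}]'

```text
clock: 4.3
position: [0.5863, -0.0883, 0.0163]
orientation: [3.141, -0.0, 0.961]
ft_force: [-0.4, -0.4, 1.2]
width: 0.849
grip_force: 0.4
```

Request:
servo_tool --rows '[{"x":0,"y":0,"z":1,"yaw":0,"gripper":0.7},{"x":0,"y":0,"z":2,"yaw":0,"gripper":0.7},{"x":0,"y":0,"z":3,"yaw":0,"gripper":0.7},{"x":0,"y":0,"z":4,"yaw":0,"gripper":0.7},{"x":0,"y":0,"z":4,"yaw":0,"gripper":0.7},{"x":0,"y":0,"z":4,"yaw":0,"gripper":0.7},{"x":0,"y":0,"z":4,"yaw":0,"gripper":0.7},{"x":0,"y":0,"z":4,"yaw":0,"gripper":0.7}]'

```text
clock: 5.3
position: [0.5858, -0.0883, 0.0122]
orientation: [-3.141, 0.001, 0.961]
ft_force: [-5.6, -0.8, 5.2]
width: 0.85
grip_force: 3.0
```

```bash
cat > c.py <<'E'
from h import *
import sys
s=env.snapshot("scene"); o=cv2.resize(s["image"][170:270,285:385],(600,600),interpolation=cv2.INTER_CUBIC)
cv2.imwrite(f"pics/{sys.argv[1]}.png",o[:,:,::-1])
hsv=cv2.cvtColor(s["image"],cv2.COLOR_RGB2HSV);m=cv2.inRange(hsv,(100,120,60),(130,255,255));m[:170]=0;m[270:]=0;m[:,:285]=0;m[:,385:]=0
P=np.argwhere(m>0)[:,::-1]
R=np.array([[.980,-.199],[.199,.980]])
D=np.array([R.T@(ray(s,u,v,.034)[:2]*1e3-[651.8,11]) for u,v in P])
print("dock x pct",np.percentile(D[:,0],[0,2,5,50,95]).round(1),"y",np.percentile(D[:,1],[2,98]).round(1))
for _ in range(6):
    st=env.get_state(); print(st["clock"],st["ft_force"].round(1),st["position"].round(4)); env.snapshot("top")
E
python3 c.py d
```

```text
dock x pct [-99.6 -96.9 -94.4 -44.  -24.8] y [-100.9   -8.7]
5.35 [-4.9 -1.7  4.2] [ 0.5858 -0.0883  0.0122]
5.4 [-5.1 -0.9  5.4] [ 0.5858 -0.0883  0.0122]
5.45 [-6.1 -1.2  5.1] [ 0.5858 -0.0883  0.0122]
5.5 [-5.3 -1.2  3.8] [ 0.5858 -0.0883  0.0122]
5.55 [-5.5 -1.3  4. ] [ 0.5858 -0.0883  0.0122]
5.6 [-5.1 -1.8  4.7] [ 0.5858 -0.0883  0.0122]
```

View pics/d.png

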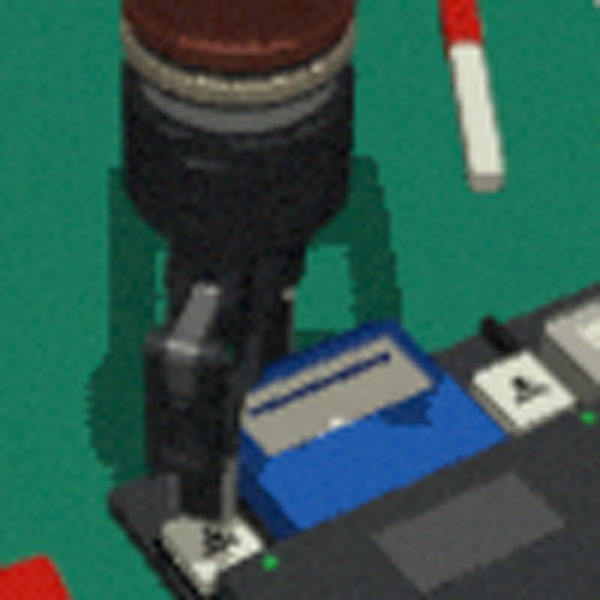

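The picture shows the blue cartridge about 29 mm out, its front at dock x ≈ -99, held by finger B (about (265,360)). Finger A is on the key (about (210,530)). I'll press gently further, to make sure the key is at its stop.

Request:
servo_tool --rows '[{"x":0,"y":0,"z":0.5,"yaw":0,"gripper":0.7},{"x":0,"y":0,"z":1,"yaw":0,"gripper":0.7},{"x":0,"y":0,"z":1,"yaw":0,"gripper":0.7},{"x":0,"y":0,"z":1,"yaw":0,"gripper":0.7},{"x":0,"y":0,"z":1,"yaw":0,"gripper":0.7},{"x":0,"y":0,"z":1,"yaw":0,"gripper":0.7},{"x":0,"y":0,"z":1,"yaw":0,"gripper":0.7},{"x":0,"y":0,"z":1,"yaw":0,"gripper":0.7}]'

```text
clock: 6.65
position: [0.5859, -0.0884, 0.0115]
orientation: [-3.141, 0.001, 0.961]
ft_force: [-6.5, -0.3, 6.5]
width: 0.849
grip_force: 4.0
```

Request:
servo_tool --rows '[{"x":0,"y":0,"z":0.5,"yaw":0,"gripper":0.7},{"x":0,"y":0,"z":1,"yaw":0,"gripper":0.7},{"x":0,"y":0,"z":1,"yaw":0,"gripper":0.7},{"x":0,"y":0,"z":1,"yaw":0,"gripper":0.7},{"x":0,"y":0,"z":1,"yaw":0,"gripper":0.7},{"x":0,"y":0,"z":1,"yaw":0,"gripper":0.7},{"x":0,"y":0,"z":1,"yaw":0,"gripper":0.7},{"x":0,"y":0,"z":1,"yaw":0,"gripper":0.7}]'

```text
clock: 7.65
position: [0.586, -0.0884, 0.0113]
orientation: [-3.141, 0.001, 0.961]
ft_force: [-9.1, 0.4, 11.8]
width: 0.852
grip_force: 6.2
```

```bash
python3 c.py e
```

```text
dock x pct [-98.9 -96.9 -94.4 -44.  -24.9] y [-100.9   -8.7]
7.7 [-8.9  0.8 10.8] [ 0.5859 -0.0884  0.0113]
7.75 [-9.4 -0.3 11.2] [ 0.586  -0.0884  0.0113]
7.8 [-9.3  0.3 10.3] [ 0.5859 -0.0884  0.0113]
7.85 [-8.5  0.7 11.1] [ 0.586  -0.0884  0.0113]
7.9 [-9.6  0.3 10.9] [ 0.5859 -0.0884  0.0113]
7.95 [-8.9 -0.2 10.8] [ 0.5859 -0.0884  0.0113]
```

View pics/e.png

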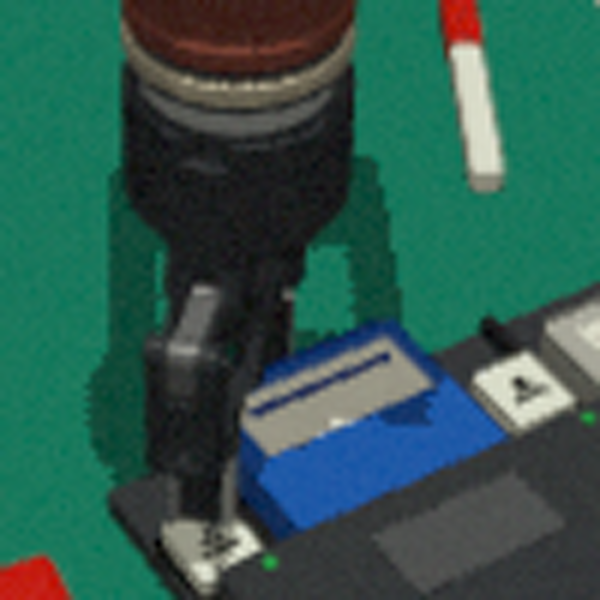

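The cartridge is held steadily about 29 mm out. The key is bottomed: commanding 1 mm more moved the tip only 0.2 mm and raised the force. The grey cartridge's key is untouched. I'm handing it in.

```bash
python3 -c "
from workcell import env
print(env.sign_off())"
```

```text
the job is handed in; nothing more can be done
None
```

The blue cartridge is ejected about 29 mm and held against its spring by one finger, the other keeps its key fully down, and the job was handed in at about 8 s.

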